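# Push a stuck cell out of a torch barrel

## Robot

A 7-joint arm with a two-finger parallel gripper is mounted at the origin on the work surface. World frame = base frame: x ahead of the robot, y to its left, z up, the work surface at z = 0. Lengths are in m, angles in rad, forces in N, time in s.
With the tool pointing down it reaches from about 0.35 to 0.9 m from the base axis. Payload 7.2 kg.
Tool frame: the origin (TCP) lies midway between the tips of the shut fingers; the grasp point (between the pads) lies 19 mm behind it; z points along the fingers, y is the line along which they close (so a half turn about z gives the same grasp; the last joint's range is limited). The gripper opens to 88 mm and grips with 3 to 60 N. Pads are 20 mm wide; open, the fingers measure 115 mm over their backs; the gripper's body (75 mm by 178 mm) begins 61 mm behind the grasp point.
Start: joints at [-1.286, 0.411, -0.013, 1.596, 0.006, 1.134, -0.082], TCP at [0.216, 0.587, 0.223] pointing down, gripper open.
Joint ranges: [-2.95, 2.95], [-0.29, 1.99], [-1.47, 1.44], [0.14, 2.54], [-1.03, 4.17], [0.13, 1.85], [-2.86, 2.86]. Speed limits (rad/s): [2.39, 2.39, 3.01, 3.01, 3.14, 3.14, 3.14].

## Interface

Orientations are given as a unit quaternion [w, x, y, z].
In Python, from station import sense, snapshot, sign_off, spot_in gives the robot as it stands. The module is installed in compiled form; this text tells all that it offers.
- The arm moves only by the tool jog_arm, never from a script. Its argument "deltas" is a list of rows, each an object of numbers: "tx", "ty", "tz": the shift along the tool's x, y, z in mm; "wx", "wy", "wz": the turn, a rotation vector about the tool's x, y, z in degrees; "hand": the opening in per cent of the stroke, from 0 (shut) to 100 (fully open). A call has 1 to 20 rows; each row shifts and turns the commanded pose from where the row before left it, along the tool's axes as they then stand; what a row does not reach is not made up. A row lasts 1/12 s, in which the tool goes at most 41.7 mm and 7.16 degrees, less where a joint would pass 70% of its speed; a pose out of reach is approached as far as the arm can. A call is refused whole if a number of a shift passes 41.7 or a number of a turn 7.16, either way. A call with a gripper value outside its range is refused whole. The fingers move at their own pace and stop on an object; "force" is the grip in N (left out, the last holds). Time passes only in rows, so rows that do not move let the fingers close. It gives the time, the measured TCP pose, the force, the opening and the grip force at its end, in the units of the state.
- sense(): the state, without advancing time (a new reading comes with each control period).
- snapshot(name): name is "scene" or "top"; returns a dict with "color" (420x560x3 uint8, red, green, blue), "fx", "fy", "cx", "cy" (pixels), "T" (4x4, takes a point from camera to world coordinates). Camera axes: x right, y up, looking along -z (the intrinsics and any distortion apply to the point x, -y, -z); pixel columns grow to the right and rows downward; lengths in m; the calibration is good to about 2 mm. A picture is of the moment at which its call begins. There is no depth.
- sign_off(): hands the job in; it is judged then, once.
Trained networks look in the newest picture that a camera, given by its name, has taken for a name from the list of things; names that differ only in an ending like _2 or _b are one class to them, and where a whole thing is asked for, a point or a joint stands for the part that bears it (a point fixed in the world has none). Each returns a list of dicts, best first, with "p" (0 to 1); they miss things now and then, are a little off and sometimes report something else, mostly with a low value. They report only what shows in the picture. A call takes as long as a camera call. They do not tell look-alikes from the thing itself.
- spot_in(target, camera): "xy" ([column, row] in pixels, amid what is visible of it).
The state is a dict: "time_s": time; "qpos": joint angles; "qd": joint speeds; "joint_torque": joint torques, N m; "position": TCP position; "eef_rot": TCP orientation; "force": force on the tool from outside, world axes, zero at the start; "moment": the same for the moment, N m; "width": finger opening in m; "grasp_force": force on a finger pad.
Only numpy, scipy, OpenCV 4.12 (cv2) and the standard library are available. Lean on these libraries where they do the work, as an engineer would, in place of code of your own. Each camera call takes 0.05 s, during which the arm holds its last target. There are 200 camera calls.

## Task

A dead battery is stuck in the torch barrel that is clamped in the tilting vise. Take the push rod from the leather mat, put its nylon end into the barrel's upper mouth without jamming it against the barrel, and push the battery out of the lower end into the steel tray. Then set the rod down flat on the mat again before letting go of it, and leave the torch head, tail cap and green opener where they are.

Things in the scene. Friction and masses are not known exactly. Their poses are not given: they have to be found in the camera images.
- barrel: Aluminium torch body tube, open at both ends, clamped immovably in the vise: 130 mm long, 41 mm outside, bore 36 mm, sloping 30 degrees from level. Origin: centre of the upper mouth, 140 mm above the table; +x runs along the bore axis down to the lower mouth, y is level, z up, square to the bore. Empty above the cell but for the contact spring (see strip).
- strip (a point): Brass contact spring 8 mm wide along the roof (+z side) of the bore, from 31 to 118 mm inside the upper mouth, its upper end bent up to the wall; this point is its middle. It presses on the cell, yields upward, and hangs down no lower than 14 mm above the bore axis. Same axes as the barrel.
- lower_mouth (a point): Centre of the barrel's lower mouth (x = 130 mm in the barrel's frame), 75 mm above the table, close to the tray's edge. Same axes as the barrel.
- cell: Dead D-size battery: grey cylinder, 33 mm diameter, 61.5 mm long, steel ends, 95 to 190 g, stuck in the barrel. Origin: its middle; +x along its axis to the nub end, which starts towards the lower mouth. Its flat upper end starts 47 to 59 mm inside the upper mouth. It needs about 5 to 20 N along the bore, never slides by itself, and drops once mostly past the lower mouth.
- tray: Open steel parts tray, 140 x 125 mm, walls 28 mm high and 4 mm thick, fixed on the table below the lower mouth. Origin: centre of its underside; x along the 140 mm side, z up.
- pusher: Push rod: eight-sided aluminium handle, 26 mm across flats, then a white nylon shank 14 mm thick with a 20 mm nylon head; 140 g. Origin: middle of the handle; +x along the rod. Handle from x = -36 to +36 mm (stud to -39), nylon end face at x = 155 mm; balances at x = +18 mm. It lies with one flat on the mat and flats upright at both sides, its axis 13 mm above the mat's top.
- pusher_tip (a point): Centre of the nylon end face of the push rod, 155 mm from the middle of the handle; same axes as the push rod.
- mat: Tan leather bench mat, 300 x 270 mm, 3 mm thick, fixed on the table. Origin: centre of its underside; x along the 300 mm side, z up.
- vise: Grey ball-joint bench vise with rubber jaw pads, fixed on the table. Origin: on the table, below the middle of the barrel; +x level, the way the barrel slopes down. Its jaws grip the middle 52 mm of the barrel from both sides (y) and stand 10 mm above the bore axis, square to it; its slide reaches 50 mm to each side, and below the barrel a screw with a T-bar sticks out 86 mm to +y.
- torch_head: Bystander: aluminium torch head, 58 mm across, 50 mm high, standing on the table beside the vise. Origin: centre of its underside.
- tail_cap: Bystander: aluminium torch tail cap, 44 mm across, 33 mm high with its spring, standing on the table beside the vise. Origin: centre of its underside.
- opener: Bystander: case opener with a rounded green handle, 135 mm long, 30 mm wide, 24 mm high, lying on the mat beside the push rod. Origin: under the middle; +x towards its blade.
Things that resemble listed ones, but are neither listed nor needed, are in the scene too. Of the things like the tray, leave any that is blue; of the rest the smaller one is meant.

How it is judged:
By the outcome, as a careful person would: the job done as asked, in the order asked, and still so for the second after the job is handed in, with the robot touching nothing.
It also fails if it takes over 64 s, if anything falls off the work surface, if the arm or the gripper's body presses on something with over 40 N, if the wrist force passes 120 N, or if a joint passes its speed limit or range.

## Working session

There is one attempt and no reset: what is moved stays moved. The work goes in short steps, Python scripts to look and compute and a tool call to move; the robot and the scene stay as the last step left them, time stands still between calls to the robot, and variables do not carry over. Pictures are saved under pics/ and viewed, at most 12 in all, crops included, and the job is handed in when it is done.

Besides the shell and the picture viewer there is one more tool, called after "Emit:" as name(argument=value, ...), one argument or row to a line, values as JSON. jog_arm: Moves the arm, as the interface text tells. Its arguments: {"type":"object","properties":{"deltas":{"type":"array","items":{"type":"object","properties":{"tx":{"type":"number"},"ty":{"type":"number"},"tz":{"type":"number"},"wx":{"type":"number"},"wy":{"type":"number"},"wz":{"type":"number"},"hand":{"type":"number"}}}},"force":{"type":"number"}},"required":["deltas"]}

```bash
mkdir -p pics; cat > h.py <<'E'
import numpy as np, cv2
from station import sense, snapshot, sign_off, spot_in
def ray(s,uv):
    d=np.array([(uv[0]-s['cx'])/s['fx'],-(uv[1]-s['cy'])/s['fy'],-1.0]); T=np.array(s['T'])
    return T[:3,3],T[:3,:3]@d
def on_z(s,uv,z):
    o,d=ray(s,uv); return o+d*(z-o[2])/d[2]
def proj(s,P):
    T=np.array(s['T']); p=T[:3,:3].T@(np.array(P)-T[:3,3]); return np.array([s['cx']+s['fx']*p[0]/-p[2], s['cy']-s['fy']*p[1]/-p[2]])
def save(s,n,crop=None,k=1):
    im=s['color'][:,:,::-1]
    if crop: a,b,c,d=crop; im=im[b:d,a:c]
    cv2.imwrite('pics/'+n,cv2.resize(im,None,fx=k,fy=k,interpolation=cv2.INTER_CUBIC))
E
python3 - <<'E'
from h import *
S={}
for c in('scene','top'):
    s=snapshot(c); S[c]=s; save(s,c+'0.png'); print(c,s['fx'],s['fy'],s['cx'],s['cy'],np.round(s['T'],3).tolist(),[k for k in s])
    for t in 'barrel strip lower_mouth cell tray pusher pusher_tip mat vise torch_head tail_cap opener'.split():
        print(t,[(np.round(r['xy']).tolist(),round(r['p'],2)) for r in spot_in(t,c)])
print(sense())
E
```

```text
scene 428.1968986963624 428.1968986963624 283.94500194235223 206.73680113642996 [[-0.687, -0.497, 0.53, 1.024], [0.726, -0.47, 0.501, 0.486], [0.0, 0.73, 0.684, 0.762], [0.0, 0.0, 0.0, 1.0]] ['color', 'fx', 'fy', 'cx', 'cy', 'T']
barrel [([312.0, 294.0], 0.87)]
strip []
lower_mouth [([316.0, 290.0], 0.6), ([329.0, 310.0], 0.26), ([204.0, 194.0], 0.17)]
cell []
tray [([432.0, 353.0], 0.87), ([280.0, 358.0], 0.75), ([398.0, 248.0], 0.68)]
pusher [([203.0, 192.0], 0.77)]
pusher_tip [([205.0, 193.0], 0.56)]
mat [([314.0, 288.0], 0.72), ([193.0, 221.0], 0.68)]
vise []
torch_head [([277.0, 278.0], 0.95)]
tail_cap [([306.0, 262.0], 0.76)]
opener []
top 471.1401089427126 471.1401089427126 280.7451727788451 212.86005472110728 [[-0.025, 0.984, -0.177, 0.311], [-0.999, -0.028, -0.017, -0.019], [-0.021, 0.176, 0.984, 1.402], [0.0, 0.0, 0.0, 1.0]] ['color', 'fx', 'fy', 'cx', 'cy', 'T']
barrel [([208.0, 181.0], 0.94)]
strip [([204.0, 182.0], 0.6)]
lower_mouth [([206.0, 180.0], 0.83)]
cell []
tray [([146.0, 222.0], 0.94), ([210.0, 149.0], 0.87), ([206.0, 285.0], 0.65)]
pusher [([207.0, 181.0], 0.42
[... 251 characters left out ...]
me_s': 1.3, 'qpos': array([-1.28621768,  0.41107215, -0.01272993,  1.59621325,  0.00557918,
        1.1343157 , -0.08217305]), 'qd': array([-0.00080794,  0.00096137,  0.0009629 , -0.0020713 ,  0.00091896,
       -0.00049043,  0.00068312]), 'joint_torque': array([ 6.08485079e-04, -5.87745988e+01,  6.41106013e-01, -2.91388446e+01,
       -5.36167854e-02,  1.05239204e-02,  8.08043092e-05]), 'position': array([0.21592669, 0.58650569, 0.22266525]), 'eef_rot': array([-1.39028702e-05,  1.75449006e-01,  9.84488520e-01,  1.50090838e-05]), 'force': array([-0.30939674,  0.22729335, -0.61685468]), 'moment': array([-0.01211247,  0.01049337,  0.02803176]), 'grasp_force': 0.0, 'width': 0.08777806274467606}
```

View both.

View pics/scene0.png

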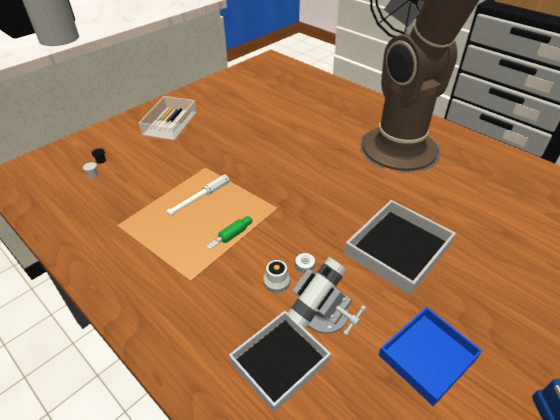

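```bash
python3 - <<'E'
import cv2
im=cv2.imread('pics/top0.png')[110:330,100:420]
cv2.imwrite('pics/top0c.png',cv2.resize(im,None,fx=2.5,fy=2.5,interpolation=cv2.INTER_CUBIC))
E
```

```text
(no output)
```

View pics/top0c.png

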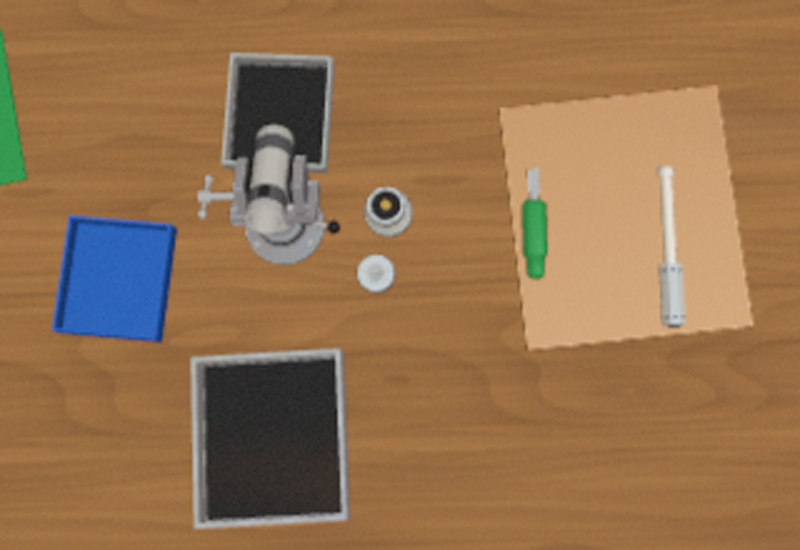

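Top picture (full pixel coordinates): the push rod lies on the mat from handle (369,240) to tip (367,178), heading +x, with the green opener at (314,200). The vise with the barrel is at (208,183). Three trays could be meant: blue (146,222), large grey (206,285) and small grey (211,150) under the lower mouth. I choose the small grey one. The white ring (250,219) is the tail cap and (255,195) is the torch head. In the scene picture the rod is the only white rod, at (198,196). The small bottles at (95,165) are not needed.

```bash
python3 - <<'E'
import cv2,numpy as np
t=cv2.imread('pics/top0.png'); s=cv2.imread('pics/scene0.png')
r=lambda im,a,b,w,h,W,H:cv2.resize(im[b:b+h,a:a+w],(W,H),interpolation=cv2.INTER_CUBIC)
A=r(t,180,150,50,60,400,480)   #8x
B=r(s,275,250,80,80,400,400)   #5x
C=np.zeros((600,800,3),np.uint8); C[:480,:400]=A; C[:400,400:]=B
D=r(t,355,170,30,80,75,200)
C[400:,400:800]=r(s,155,165,80,40,400,200)
cv2.imwrite('pics/comp.png',C)
E
```

```text
(no output)
```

View pics/comp.png

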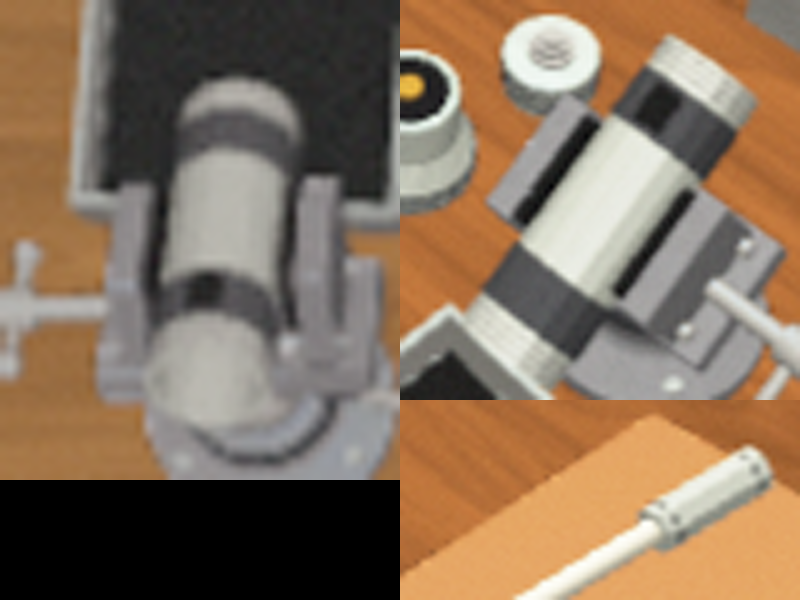

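The crop shows the barrel's upper mouth at the near (robot) side, about (206,203) in the top picture, with its lower end at (210,160) over the small tray. The rod on the mat is the grey octagonal handle with a white shank. That confirms the choice.

```bash
python3 - <<'E'
from h import *
from scipy.optimize import least_squares
S={c:snapshot(c) for c in('scene','top')}
obs={'top':np.array([(172,200),(163,270),(147,370),(210,428),(240,75),(290,200),(280,250)])/8+[180,150],
'scene':np.array([(268,38),(357,100),(212,108),(68,315),(335,145),(172,375),(315,65)])/5+[275,250]}
def hull(s,p,sub):
    x,y,yaw,z=p; c,sn=np.cos(np.pi/6),np.sin(np.pi/6)
    ax=np.array([c*np.cos(yaw),c*np.sin(yaw),-sn]); ay=np.array([-np.sin(yaw),np.cos(yaw),0]); az=np.cross(ax,ay)
    th=np.linspace(0,2*np.pi,60)
    P=[np.array([x,y,z])+ax*l+.0205*(ay*np.cos(t)+az*np.sin(t)) for l in(0,.13) for t in th]
    return cv2.convexHull(np.array([proj(s,q) for q in P],np.float32))
def res(p,cams=('top','scene')):
    return [cv2.pointPolygonTest(hull(S[c],p,0),tuple(map(float,q)),True) for c in cams for q in obs[c]]+[(p[3]-.14)/.002]
p0=on_z(S['top'],(206,197),.14)
for cams in(('top',),('scene',),('top','scene')):
    r=least_squares(res,[p0[0],p0[1],0,.14],x_scale=[.01,.01,.1,.01],diff_step=1e-3,kwargs=dict(cams=cams),loss='soft_l1'); print(cams,r.x.round(4),np.round(res(r.x,cams),1))
for c,box in(('top',(355,170,385,248)),('scene',(160,172,235,220))):
    s=S[c]; a,b,e,d=box; im=s['color'][b:d,a:e].astype(int)
    m=((im.max(2)-im.min(2))<40)&(im.max(2)>95)
    n,l,st,_=cv2.connectedComponentsWithStats(m.astype(np.uint8)); k=1+st[1:,4].argmax()
    v,u=np.nonzero(l==k); W=np.array([on_z(s,(i+a,j+b),.016)[:2] for i,j in zip(u,v)])
    cv2.imwrite(f'pics/m_{c}.png',(l==k).astype(np.uint8)*255)
    mu=W.mean(0); w=np.linalg.svd(W-mu)[2][0]; w*=np.sign(w[0]); t=(W-mu)@w; nn=(W-mu)@[-w[1],w[0]]
    print(c,len(u),'ends',mu+w*t.min(),mu+w*t.max(),'len',np.ptp(t),'yaw deg',np.degrees(np.arctan2(w[1],w[0])))
    for lo in np.arange(t.min(),t.max(),.03):
        q=(t>=lo)&(t<lo+.03); print('  ',round(lo-t.min(),3),round((nn[q].max()+nn[q].min())/2*1e3,1),round(np.ptp(nn[q])*1e3,1))
print(spot_in('opener','top')[:1], sense()['time_s'])
E
```

```text
('top',) [ 0.5841  0.2077 -0.0088  0.1401] [-0.   0.2  0.  -0.5 -0.5 -0.2  0.3  0. ]
('scene',) [0.5868 0.2096 0.     0.1401] [-0.2  0.1 -1.1 -0.3 -0.7 -0.8 -0.1  0.1]
('top', 'scene') [0.585  0.208  0.0037 0.1385] [ 0.3  0.4  0.1 -0.7 -0.4 -0.5  0.   0.1  0.2 -0.8 -0.1 -1.1 -1.   0.1
 -0.8]
top 402 ends [ 0.47051868 -0.25410761] [ 0.66212579 -0.25455722] len 0.19160763077986742 yaw deg -0.134444852270664
   0.0 -0.2 25.0
   0.03 0.0 26.7
   0.06 0.1 24.3
   0.09 0.4 12.2
   0.12 -0.3 12.6
   0.15 0.2 12.7
   0.18 -0.5 18.2
scene 467 ends [ 0.4649355  -0.25582461] [ 0.66519267 -0.2565892 ] len 0.2002586355921261 yaw deg -0.2187574372618054
   0.0 0.7 35.3
   0.03 0.0 36.2
   0.06 0.6 34.7
   0.09 -0.7 17.7
   0.12 -0.7 17.5
   0.15 -0.5 16.6
   0.18 -0.4 24.2
[{'xy': [314.2, 198.7], 'p': 0.71}] 1.45
```

Emit:
jog_arm(
  deltas=[
    {"wz":-6.7,"hand":100},
    {"wz":-6.7},
    {"wz":-6.7},
    {"tx":-13,"ty":-38},
    {"tx":-13,"ty":-38},
    {"tx":-13,"ty":-38},
    {"tx":-13,"ty":-38},
    {"tx":-13,"ty":-38},
    {"tx":-13,"ty":-38},
    {"tx":-13,"ty":-38},
    {"tx":-13,"ty":-38},
    {"tx":-13,"ty":-38},
    {"tx":-13,"ty":-38},
    {"tx":-13,"ty":-38},
    {"tx":-13,"ty":-38},
    {"tx":-13,"ty":-38},
    {"tx":-13,"ty":-38},
    {"tx":-13,"ty":-38},
    {"tx":-13,"ty":-38},
    {"tx":-13,"ty":-38},
  ],
  force=50,
)

```text
invalid input
```

Emit:
jog_arm(
  deltas=[
    {"tx":0,"ty":0,"tz":0,"wx":0,"wy":0,"wz":-6.7,"hand":100},
  ],
)

```text
time_s: 1.53
position: [0.2159, 0.5866, 0.2227]
eef_rot: [0.0, 0.118, 0.993, 0.0]
force: [-0.0, 0.1, 0.3]
width: 0.088
grasp_force: 0.0
```

Emit:
jog_arm(
  deltas=[
    {"wz":-6.7},
    {"wz":-6.7},
    {"tx":-13,"ty":-38},
  ],
  force=50,
)

```text
invalid input
```

Emit:
jog_arm(
  deltas=[
    {"tx":0,"ty":0,"tz":0,"wx":0,"wy":0,"wz":-6.7,"hand":100},
    {"tx":0,"ty":0,"tz":0,"wx":0,"wy":0,"wz":-6.7,"hand":100},
    {"tx":-13,"ty":-38,"tz":0,"wx":0,"wy":0,"wz":0,"hand":100},
    {"tx":-13,"ty":-38,"tz":0,"wx":0,"wy":0,"wz":0,"hand":100},
    {"tx":-13,"ty":-38,"tz":0,"wx":0,"wy":0,"wz":0,"hand":100},
    {"tx":-13,"ty":-38,"tz":0,"wx":0,"wy":0,"wz":0,"hand":100},
    {"tx":-13,"ty":-38,"tz":0,"wx":0,"wy":0,"wz":0,"hand":100},
    {"tx":-13,"ty":-38,"tz":0,"wx":0,"wy":0,"wz":0,"hand":100},
    {"tx":-13,"ty":-38,"tz":0,"wx":0,"wy":0,"wz":0,"hand":100},
    {"tx":-13,"ty":-38,"tz":0,"wx":0,"wy":0,"wz":0,"hand":100},
    {"tx":-13,"ty":-38,"tz":0,"wx":0,"wy":0,"wz":0,"hand":100},
    {"tx":-13,"ty":-38,"tz":0,"wx":0,"wy":0,"wz":0,"hand":100},
    {"tx":-13,"ty":-38,"tz":0,"wx":0,"wy":0,"wz":0,"hand":100},
    {"tx":-13,"ty":-38,"tz":0,"wx":0,"wy":0,"wz":0,"hand":100},
    {"tx":-13,"ty":-38,"tz":0,"wx":0,"wy":0,"wz":0,"hand":100},
    {"tx":-13,"ty":-38,"tz":0,"wx":0,"wy":0,"wz":0,"hand":100},
    {"tx":-13,"ty":-38,"tz":0,"wx":0,"wy":0,"wz":0,"hand":100},
  ],
  force=50,
)

```text
time_s: 2.95
position: [0.4101, 0.0142, 0.2231]
eef_rot: [0.001, 0.001, 1.0, 0.0]
force: [1.6, 1.0, -0.4]
width: 0.0877
grasp_force: 0.0
```

Emit:
jog_arm(
  deltas=[
    {"tx":-14,"ty":-38,"tz":0,"wx":0,"wy":0,"wz":0,"hand":100},
    {"tx":-14,"ty":-38,"tz":0,"wx":0,"wy":0,"wz":0,"hand":100},
    {"tx":-14,"ty":-38,"tz":0,"wx":0,"wy":0,"wz":0,"hand":100},
    {"tx":-14,"ty":-38,"tz":0,"wx":0,"wy":0,"wz":0,"hand":100},
    {"tx":-14,"ty":-38,"tz":0,"wx":0,"wy":0,"wz":0,"hand":100},
    {"tx":-14,"ty":-38,"tz":0,"wx":0,"wy":0,"wz":0,"hand":100},
    {"tx":-12,"ty":-38,"tz":0,"wx":0,"wy":0,"wz":0,"hand":100},
    {"tx":0,"ty":0,"tz":40,"wx":0,"wy":0,"wz":0,"hand":100},
    {"tx":0,"ty":0,"tz":40,"wx":0,"wy":0,"wz":0,"hand":100},
    {"tx":0,"ty":0,"tz":40,"wx":0,"wy":0,"wz":0,"hand":100},
    {"tx":0,"ty":0,"tz":40,"wx":0,"wy":0,"wz":0,"hand":100},
    {"tx":0,"ty":0,"tz":20,"wx":0,"wy":0,"wz":0,"hand":100},
    {"tx":0,"ty":0,"tz":0,"wx":0,"wy":0,"wz":0,"hand":100},
  ],
)

```text
time_s: 4.03
position: [0.5024, -0.2486, 0.0382]
eef_rot: [-0.004, 0.001, 1.0, 0.001]
force: [-1.5, 0.8, 1.0]
width: 0.0875
grasp_force: 0.0
```

```bash
python3 - <<'E'
from h import *
st=sense(); print(st['position'],st['eef_rot'],st['qpos'].round(2),st['force'])
s=snapshot('scene'); im=cv2.resize(s['color'][120:270,120:320,::-1],(800,600),interpolation=cv2.INTER_CUBIC); cv2.imwrite('pics/g1.png',im)
E
```

```text
[ 0.50243669 -0.24859697  0.03822066] [-3.65921203e-03  9.10261966e-04  9.99992150e-01  1.21727368e-03] [ 0.02  0.57  0.47  1.94 -0.38  0.73  2.29] [-1.54789155  0.83876842  0.98713221]
```

View pics/g1.png

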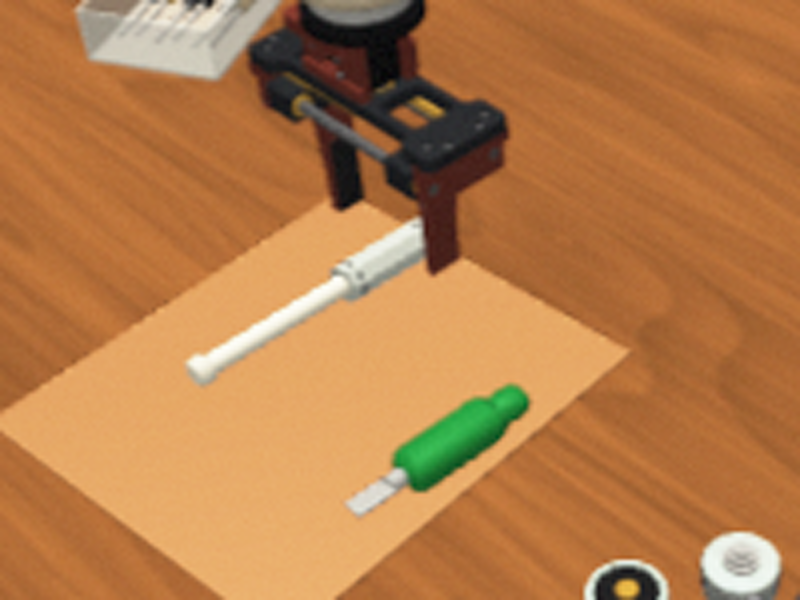

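The fingers straddle the handle, with the near finger at about (440,250) in the crop and the handle between them.

Emit:
jog_arm(
  deltas=[
    {"tx":-3,"ty":-6,"tz":0,"wx":0,"wy":0,"wz":0,"hand":100},
    {"tx":0,"ty":0,"tz":15,"wx":0,"wy":0,"wz":0,"hand":100},
    {"tx":0,"ty":0,"tz":14,"wx":0,"wy":0,"wz":0,"hand":100},
    {"tx":0,"ty":0,"tz":0,"wx":0,"wy":0,"wz":0,"hand":100},
    {"tx":0,"ty":0,"tz":0,"wx":0,"wy":0,"wz":0,"hand":40},
    {"tx":0,"ty":0,"tz":0,"wx":0,"wy":0,"wz":0,"hand":40},
    {"tx":0,"ty":0,"tz":0,"wx":0,"wy":0,"wz":0,"hand":40},
    {"tx":0,"ty":0,"tz":0,"wx":0,"wy":0,"wz":0,"hand":0},
    {"tx":0,"ty":0,"tz":0,"wx":0,"wy":0,"wz":0,"hand":0},
    {"tx":0,"ty":0,"tz":0,"wx":0,"wy":0,"wz":0,"hand":0},
    {"tx":0,"ty":0,"tz":0,"wx":0,"wy":0,"wz":0,"hand":0},
  ],
  force=50,
)

```text
time_s: 5.0
position: [0.5084, -0.2561, 0.0138]
eef_rot: [0.0, 0.001, 1.0, -0.0]
force: [0.8, 0.2, 0.1]
width: 0.0445
grasp_force: 0.0
```

Emit:
jog_arm(
  deltas=[
    {"tx":0,"ty":1,"tz":5,"wx":0,"wy":0,"wz":0,"hand":45},
    {"tx":0,"ty":0,"tz":0,"wx":0,"wy":0,"wz":0,"hand":0},
    {"tx":0,"ty":0,"tz":0,"wx":0,"wy":0,"wz":0,"hand":0},
    {"tx":0,"ty":0,"tz":0,"wx":0,"wy":0,"wz":0,"hand":0},
    {"tx":0,"ty":0,"tz":0,"wx":0,"wy":0,"wz":0,"hand":0},
    {"tx":0,"ty":0,"tz":0,"wx":0,"wy":0,"wz":0,"hand":0},
    {"tx":0,"ty":0,"tz":0,"wx":0,"wy":0,"wz":0,"hand":0},
    {"tx":0,"ty":0,"tz":0,"wx":0,"wy":0,"wz":0,"hand":0},
  ],
  force=50,
)

```text
time_s: 5.67
position: [0.5083, -0.2551, 0.0086]
eef_rot: [-0.0, 0.001, 1.0, 0.0]
force: [0.9, -0.4, -1.0]
width: 0.0256
grasp_force: 50.0
```

Emit:
jog_arm(
  deltas=[
    {"tx":0,"ty":0,"tz":-20,"wx":0,"wy":0,"wz":0,"hand":0},
    {"tx":0,"ty":0,"tz":-40,"wx":0,"wy":0,"wz":0,"hand":0},
    {"tx":0,"ty":0,"tz":-40,"wx":0,"wy":0,"wz":0,"hand":0},
    {"tx":0,"ty":0,"tz":-40,"wx":0,"wy":0,"wz":0,"hand":0},
    {"tx":0,"ty":0,"tz":-40,"wx":0,"wy":0,"wz":0,"hand":0},
    {"tx":0,"ty":0,"tz":-40,"wx":0,"wy":0,"wz":0,"hand":0},
    {"tx":8,"ty":38,"tz":0,"wx":0,"wy":0,"wz":0,"hand":0},
    {"tx":8,"ty":38,"tz":0,"wx":0,"wy":0,"wz":0,"hand":0},
    {"tx":8,"ty":38,"tz":0,"wx":0,"wy":0,"wz":0,"hand":0},
    {"tx":8,"ty":38,"tz":0,"wx":0,"wy":0,"wz":0,"hand":0},
    {"tx":8,"ty":38,"tz":0,"wx":0,"wy":0,"wz":0,"hand":0},
    {"tx":8,"ty":38,"tz":0,"wx":0,"wy":0,"wz":0,"hand":0},
    {"tx":8,"ty":38,"tz":0,"wx":0,"wy":0,"wz":0,"hand":0},
    {"tx":8,"ty":38,"tz":0,"wx":0,"wy":0,"wz":0,"hand":0},
    {"tx":8,"ty":38,"tz":0,"wx":0,"wy":0,"wz":0,"hand":0},
    {"tx":8,"ty":38,"tz":0,"wx":0,"wy":0,"wz":0,"hand":0},
    {"tx":8,"ty":38,"tz":0,"wx":0,"wy":0,"wz":0,"hand":0},
    {"tx":9,"ty":38,"tz":0,"wx":0,"wy":0,"wz":0,"hand":0},
    {"tx":0,"ty":7,"tz":0,"wx":0,"wy":0,"wz":0,"hand":0},
    {"tx":0,"ty":0,"tz":0,"wx":0,"wy":0,"wz":0,"hand":0},
  ],
)

```text
time_s: 7.33
position: [0.4113, 0.2108, 0.2285]
eef_rot: [-0.0, -0.002, 1.0, 0.0]
force: [0.1, -0.7, -1.5]
width: 0.0256
grasp_force: 50.0
```

Emit:
jog_arm(
  deltas=[
    {"tx":0,"ty":0,"tz":0,"wx":0,"wy":6,"wz":0,"hand":0},
    {"tx":0,"ty":0,"tz":0,"wx":0,"wy":6,"wz":0,"hand":0},
    {"tx":0,"ty":0,"tz":0,"wx":0,"wy":6,"wz":0,"hand":0},
    {"tx":0,"ty":0,"tz":0,"wx":0,"wy":6,"wz":0,"hand":0},
    {"tx":0,"ty":0,"tz":0,"wx":0,"wy":6,"wz":0,"hand":0},
    {"tx":0,"ty":0,"tz":0,"wx":0,"wy":0,"wz":0,"hand":0},
    {"tx":0,"ty":0,"tz":0,"wx":0,"wy":0,"wz":0,"hand":0},
  ],
)

```text
time_s: 7.92
position: [0.4133, 0.2061, 0.227]
eef_rot: [-0.259, 0.003, 0.966, -0.001]
force: [-0.3, 0.6, -1.3]
width: 0.0255
grasp_force: 50.0
```

```bash
cat >> h.py <<'E'
from scipy.spatial.transform import Rotation as R
def rod(st):
    q=st['eef_rot']; r=R.from_quat([q[1],q[2],q[3],q[0]]).as_matrix(); o=st['position']-r[:,2]*.0074; return o,-r[:,0],r
E
python3 - <<'E'
from h import *
st=sense(); o,a,r=rod(st); M=np.array([.585,.208,.14])
print(st['position'],st['qpos'].round(2),'axis',a.round(4),'tip',o+a*.155,'force',st['force'],st['grasp_force'],st['width'])
for c,b in(('scene',(270,210,370,285)),('top',(170,170,250,230))):
    s=snapshot(c); print(c,'tip px',proj(s,o+a*.155),'handle end',proj(s,o-a*.036),'mouth',proj(s,M),spot_in('pusher_tip',c)[:2])
    save(s,f'ins_{c}.png',b,8 if c=='scene' else 8)
E
```

```text
[0.41325273 0.20610565 0.22695584] [-0.63  0.46  0.31  1.66 -0.29  1.55  1.33] axis [ 0.8659 -0.0062 -0.5002] tip [0.55117083 0.2051487  0.15584015] force [-0.25834398  0.60390233 -1.30844975] 49.9982076510787 0.025487900763424446
scene tip px [348.45687618 246.87476705] handle end [406.02936496 167.56462715] mouth [337.7700592  263.24960438] [{'xy': [373.3, 209.2], 'p': 0.75}]
top tip px [205.59539473 208.77595719] handle end [197.89640074 268.14372859] mouth [205.6325149  197.77402575] []
```

View pics/ins_scene.png

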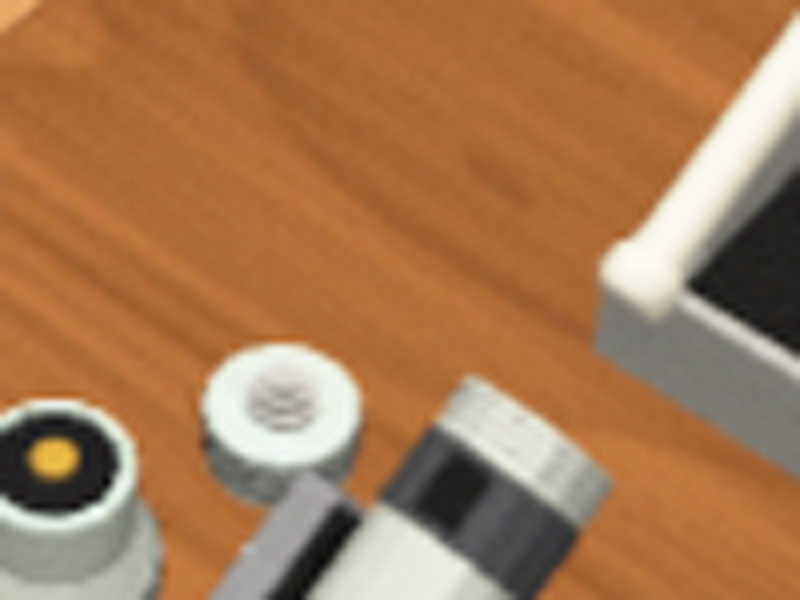

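View pics/ins_top.png

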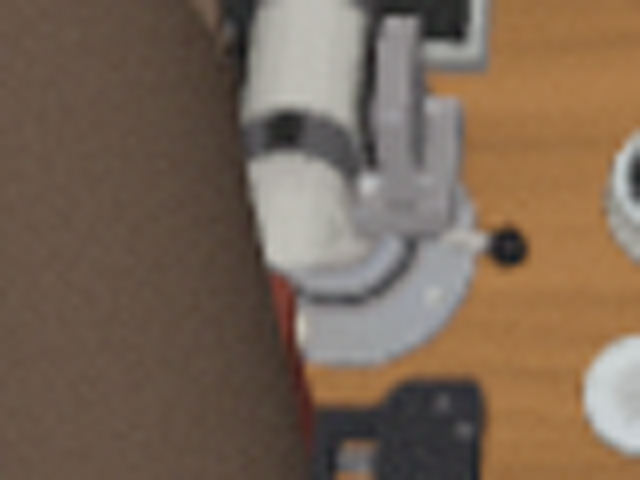

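The scene picture shows the nylon tip at about (349,246.5), and the calculation gives (348.5,246.9). The barrel mouth is centred at (337.5,263.6), and the calculation gives (337.8,263.3). The line-up is good, about 3 mm low and 2–3 mm to −y. I shift +y by 3 mm and go in.

Emit:
jog_arm(
  deltas=[
    {"tx":0,"ty":3,"tz":0,"wx":0,"wy":0,"wz":-0.3,"hand":0},
    {"tx":0,"ty":0,"tz":0,"wx":0,"wy":0,"wz":0,"hand":0},
    {"tx":-10,"ty":0,"tz":0,"wx":0,"wy":0,"wz":0,"hand":0},
    {"tx":-10,"ty":0,"tz":0,"wx":0,"wy":0,"wz":0,"hand":0},
    {"tx":-10,"ty":0,"tz":0,"wx":0,"wy":0,"wz":0,"hand":0},
    {"tx":-10,"ty":0,"tz":0,"wx":0,"wy":0,"wz":0,"hand":0},
    {"tx":-10,"ty":0,"tz":0,"wx":0,"wy":0,"wz":0,"hand":0},
    {"tx":-5,"ty":0,"tz":0,"wx":0,"wy":0,"wz":0,"hand":0},
    {"tx":0,"ty":0,"tz":0,"wx":0,"wy":0,"wz":0,"hand":0},
  ],
)

```text
time_s: 8.87
position: [0.4606, 0.2109, 0.1998]
eef_rot: [-0.259, -0.001, 0.966, 0.0]
force: [-0.5, 0.3, -1.1]
width: 0.0255
grasp_force: 50.0
```

```bash
cat > chk.py <<'E'
from h import *
st=sense(); o,a,r=rod(st); M=np.array([.585,.208,.14]); ax=np.array([.866,0,-.5]); t=o+a*.155-M; h=o-M
print('t',st['time_s'],'axis',a.round(4),'depth',(t@ax).round(4),'tip lat/perp',t[1].round(4),(t@[.5,0,.866]).round(4),'F along',(st['force']@ax).round(1),st['force'].round(1),st['moment'].round(2),'grip',st['grasp_force'].round(1),st['width'].round(4),st['qpos'].round(2))
E
python3 chk.py
```

```text
Traceback (most recent call last):
  File "chk.py", line 3, in <module>
    print('t',st['time_s'],'axis',a.round(4),'depth',(t@ax).round(4),'tip lat/perp',t[1].round(4),(t@[.5,0,.866]).round(4),'F along',(st['force']@ax).round(1),st['force'].round(1),st['moment'].round(2),'grip',st['grasp_force'].round(1),st['width'].round(4),st['qpos'].round(2))
                                                                                                                                                                                                                 ^^^^^^^^^^^^^^^^^^^^^^^
AttributeError: 'float' object has no attribute 'round'
```

```bash
sed -i "s/'grip',.*width'\].round(4),/'grip',st['grasp_force'],st['width'],/" chk.py; python3 chk.py
python3 - <<'E'
from h import *
s=snapshot('scene'); save(s,'ins2.png',(300,190,400,265+10),8)
E
```

```text
t 8.8667 axis [ 0.8655  0.0022 -0.5009] depth 0.0174 tip lat/perp 0.0032 -0.0031 F along 0.1 [-0.5  0.3 -1.1] [-0.03 -0.55  0.05] grip 49.998342781327665 0.025477663999721702 [-0.6   0.57  0.31  1.56 -0.31  1.56  1.37]
```

View pics/ins2.png

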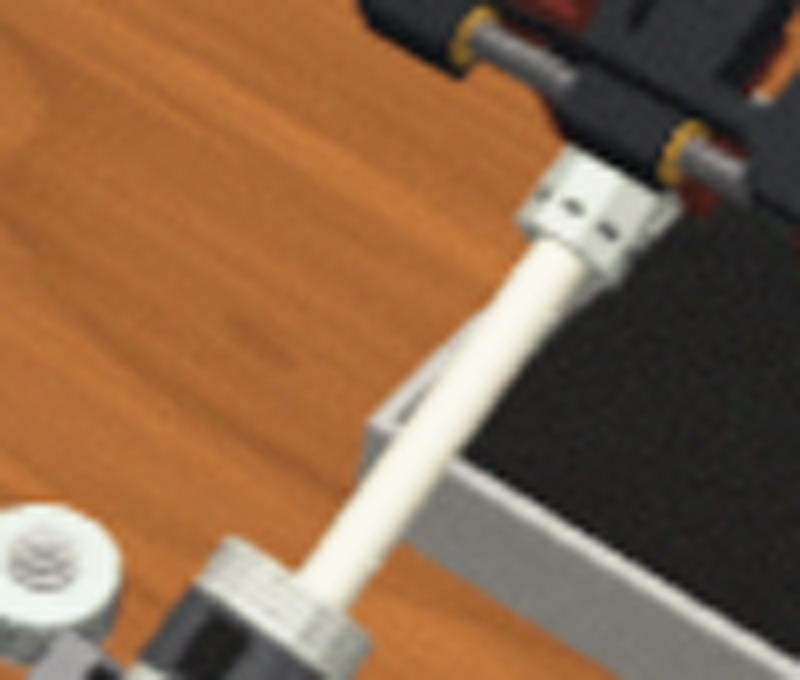

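The tip is inside the mouth with no contact force. The rod crosses the rim at about (330,600) in the crop against a rim centre near (303,590), so it sits a few mm to +y. I shift back −3.5 mm and advance.

Emit:
jog_arm(
  deltas=[
    {"tx":0,"ty":-3.5,"tz":0,"wx":0,"wy":0,"wz":0.1,"hand":0},
    {"tx":-8,"ty":0,"tz":0,"wx":0,"wy":0,"wz":0,"hand":0},
    {"tx":-8,"ty":0,"tz":0,"wx":0,"wy":0,"wz":0,"hand":0},
    {"tx":-6,"ty":0,"tz":0,"wx":0,"wy":0,"wz":0,"hand":0},
    {"tx":-3,"ty":0,"tz":0,"wx":0,"wy":0,"wz":0,"hand":0},
    {"tx":-3,"ty":0,"tz":0,"wx":0,"wy":0,"wz":0,"hand":0},
    {"tx":-3,"ty":0,"tz":0,"wx":0,"wy":0,"wz":0,"hand":0},
    {"tx":-3,"ty":0,"tz":0,"wx":0,"wy":0,"wz":0,"hand":0},
    {"tx":-3,"ty":0,"tz":0,"wx":0,"wy":0,"wz":0,"hand":0},
    {"tx":-3,"ty":0,"tz":0,"wx":0,"wy":0,"wz":0,"hand":0},
  ],
  force=60,
)

```text
time_s: 9.75
position: [0.4909, 0.2083, 0.1824]
eef_rot: [-0.263, -0.001, 0.965, 0.001]
force: [-13.3, -1.3, 9.7]
width: 0.0256
grasp_force: 60.0
```

```bash
python3 chk.py
```

```text
t 9.75 axis [ 0.8614  0.0031 -0.5078] depth 0.0524 tip lat/perp 0.0007 -0.0044 F along -16.4 [-13.3  -1.3   9.7] [-0.21  2.94 -0.01] grip 60.006730360910296 0.025569645551364453 [-0.57  0.64  0.31  1.49 -0.32  1.57  1.39]
```

Emit:
jog_arm(
  deltas=[
    {"tx":-3,"ty":0,"tz":0,"wx":0,"wy":0,"wz":0,"hand":0},
    {"tx":-3,"ty":0,"tz":0,"wx":0,"wy":0,"wz":0,"hand":0},
    {"tx":-3,"ty":0,"tz":0,"wx":0,"wy":0,"wz":0,"hand":0},
    {"tx":-3,"ty":0,"tz":0,"wx":0,"wy":0,"wz":0,"hand":0},
    {"tx":-3,"ty":0,"tz":0,"wx":0,"wy":0,"wz":0,"hand":0},
    {"tx":-3,"ty":0,"tz":0,"wx":0,"wy":0,"wz":0,"hand":0},
  ],
)

```text
time_s: 10.25
position: [0.5064, 0.2083, 0.1735]
eef_rot: [-0.263, -0.001, 0.965, 0.001]
force: [-13.2, -1.3, 9.3]
width: 0.025
grasp_force: 60.0
```

```bash
python3 chk.py
```

```text
t 10.25 axis [ 0.8614  0.0031 -0.5079] depth 0.0702 tip lat/perp 0.0008 -0.0043 F along -16.1 [-13.2  -1.3   9.3] [-0.26  2.9  -0.01] grip 60.00843539368361 0.02500930786380656 [-0.55  0.67  0.31  1.45 -0.32  1.58  1.4 ]
```

Emit:
jog_arm(
  deltas=[
    {"tx":-3.5,"ty":0,"tz":0,"wx":0,"wy":0,"wz":0,"hand":0},
    {"tx":-3.5,"ty":0,"tz":0,"wx":0,"wy":0,"wz":0,"hand":0},
    {"tx":-3.5,"ty":0,"tz":0,"wx":0,"wy":0,"wz":0,"hand":0},
    {"tx":-3.5,"ty":0,"tz":0,"wx":0,"wy":0,"wz":0,"hand":0},
    {"tx":-3.5,"ty":0,"tz":0,"wx":0,"wy":0,"wz":0,"hand":0},
    {"tx":-3.5,"ty":0,"tz":0,"wx":0,"wy":0,"wz":0,"hand":0},
    {"tx":-3.5,"ty":0,"tz":0,"wx":0,"wy":0,"wz":0,"hand":0},
    {"tx":-3.5,"ty":0,"tz":0,"wx":0,"wy":0,"wz":0,"hand":0},
    {"tx":-3.5,"ty":0,"tz":0,"wx":0,"wy":0,"wz":0,"hand":0},
  ],
)

```text
time_s: 11.0
position: [0.5342, 0.2083, 0.1576]
eef_rot: [-0.263, -0.001, 0.965, 0.001]
force: [-11.3, -1.2, 6.1]
width: 0.0256
grasp_force: 60.0
```

```bash
python3 chk.py; python3 - <<'E'
from h import *
s=snapshot('scene'); save(s,'push1.png',(225,185,425,335+0),4)
print(spot_in('cell','scene')[:2])
E
```

```text
t 11.0 axis [ 0.8621  0.0028 -0.5068] depth 0.1023 tip lat/perp 0.0008 -0.004 F along -12.9 [-11.3  -1.2   6.1] [-0.25  2.28  0.04] grip 60.007657846435905 0.025584215091352436 [-0.53  0.73  0.31  1.38 -0.33  1.59  1.42]
[{'xy': [291.7, 328.4], 'p': 0.73}]
```

View pics/push1.png

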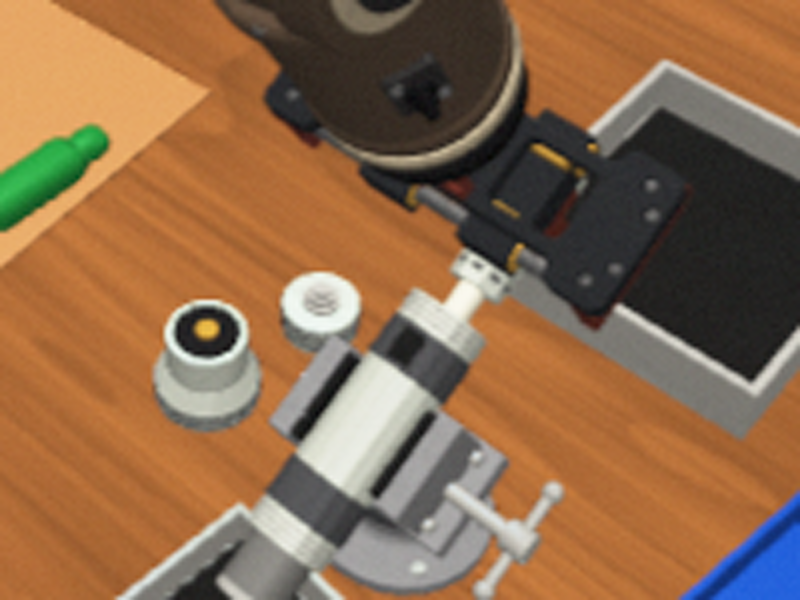

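The cell is coming out of the lower mouth at (265,565) in the crop, and the rod sits well inside the upper mouth. I raise it 2 mm and push on.

Emit:
jog_arm(
  deltas=[
    {"tx":-3,"ty":0,"tz":-1,"wx":0,"wy":0,"wz":0,"hand":0},
    {"tx":-3,"ty":0,"tz":-1,"wx":0,"wy":0,"wz":0,"hand":0},
    {"tx":-3,"ty":0,"tz":0,"wx":0,"wy":0,"wz":0,"hand":0},
    {"tx":-3,"ty":0,"tz":0,"wx":0,"wy":0,"wz":0,"hand":0},
    {"tx":0,"ty":0,"tz":0,"wx":0,"wy":0,"wz":0,"hand":0},
    {"tx":0,"ty":0,"tz":0,"wx":0,"wy":0,"wz":0,"hand":0},
  ],
)

```text
time_s: 11.6
position: [0.5476, 0.2081, 0.1521]
eef_rot: [-0.26, -0.001, 0.966, 0.001]
force: [-6.3, 0.1, 1.4]
width: 0.0254
grasp_force: 60.0
```

```bash
python3 chk.py; python3 - <<'E'
from h import *
s=snapshot('scene'); save(s,'push2.png',(215,280,365,400),5)
print(spot_in('cell','scene')[:2])
E
```

```text
t 11.6 axis [ 0.8645  0.0021 -0.5026] depth 0.1166 tip lat/perp 0.0004 -0.0012 F along -6.2 [-6.3  0.1  1.4] [-0.1   0.67 -0.  ] grip 59.99863785691559 0.025421836653516845 [-0.52  0.75  0.31  1.35 -0.33  1.6   1.42]
[{'xy': [286.3, 332.8], 'p': 0.62}, {'xy': [315.4, 293.7], 'p': 0.26}]
```

Emit:
jog_arm(
  deltas=[
    {"tx":-3,"ty":0,"tz":0,"wx":0,"wy":0,"wz":0,"hand":0},
    {"tx":-3,"ty":0,"tz":0,"wx":0,"wy":0,"wz":0,"hand":0},
    {"tx":-3,"ty":0,"tz":0,"wx":0,"wy":0,"wz":0,"hand":0},
    {"tx":0,"ty":0,"tz":0,"wx":0,"wy":0,"wz":0,"hand":0},
    {"tx":0,"ty":0,"tz":0,"wx":0,"wy":0,"wz":0,"hand":0},
  ],
)

```text
time_s: 12.12
position: [0.557, 0.2078, 0.1473]
eef_rot: [-0.259, -0.001, 0.966, 0.001]
force: [-0.6, 0.5, -1.6]
width: 0.0253
grasp_force: 60.0
```

```bash
python3 chk.py; python3 - <<'E'
from h import *
s=snapshot('scene'); save(s,'push2.png',(215,280,365,400),5)
print(spot_in('cell','scene')[:2])
E
```

```text
t 12.1167 axis [ 0.8663  0.0015 -0.4995] depth 0.1271 tip lat/perp 0.0001 -0.0002 F along 0.3 [-0.6  0.5 -1.6] [ 0.04 -0.55 -0.02] grip 59.99827514402568 0.025344579546452584 [-0.51  0.77  0.31  1.33 -0.33  1.6   1.42]
[{'xy': [267.6, 366.1], 'p': 0.77}, {'xy': [303.1, 261.1], 'p': 0.45}]
```

View pics/push2.png

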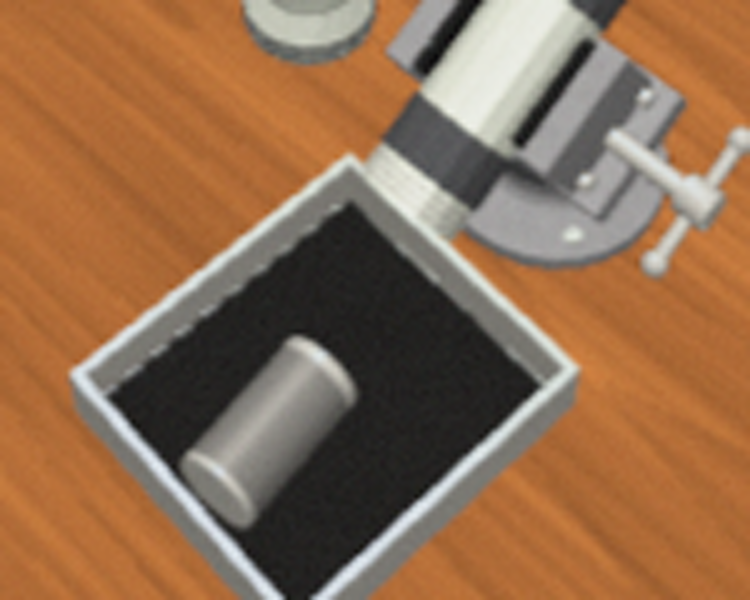

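The cell lies in the small grey tray at (270,430) in the crop, clear of the barrel, and the force is gone. I withdraw straight back.

Emit:
jog_arm(
  deltas=[
    {"tx":6,"ty":0,"tz":0,"wx":0,"wy":0,"wz":0,"hand":0},
    {"tx":10,"ty":0,"tz":1,"wx":0,"wy":0,"wz":0,"hand":0},
    {"tx":12,"ty":0,"tz":0,"wx":0,"wy":0,"wz":0,"hand":0},
    {"tx":15,"ty":0,"tz":0,"wx":0,"wy":0,"wz":0,"hand":0},
    {"tx":15,"ty":0,"tz":0,"wx":0,"wy":0,"wz":0,"hand":0},
    {"tx":15,"ty":0,"tz":0,"wx":0,"wy":0,"wz":0,"hand":0},
    {"tx":15,"ty":0,"tz":0,"wx":0,"wy":0,"wz":0,"hand":0},
    {"tx":15,"ty":0,"tz":0,"wx":0,"wy":0,"wz":0,"hand":0},
    {"tx":15,"ty":0,"tz":0,"wx":0,"wy":0,"wz":0,"hand":0},
    {"tx":15,"ty":0,"tz":0,"wx":0,"wy":0,"wz":0,"hand":0},
    {"tx":15,"ty":0,"tz":0,"wx":0,"wy":0,"wz":0,"hand":0},
    {"tx":15,"ty":0,"tz":0,"wx":0,"wy":0,"wz":0,"hand":0},
    {"tx":7,"ty":0,"tz":0,"wx":0,"wy":0,"wz":0,"hand":0},
    {"tx":0,"ty":0,"tz":0,"wx":0,"wy":-6,"wz":0,"hand":0},
    {"tx":0,"ty":0,"tz":0,"wx":0,"wy":-6,"wz":0,"hand":0},
    {"tx":0,"ty":0,"tz":0,"wx":0,"wy":-6,"wz":0,"hand":0},
    {"tx":0,"ty":0,"tz":0,"wx":0,"wy":-6,"wz":0,"hand":0},
    {"tx":0,"ty":0,"tz":0,"wx":0,"wy":-6,"wz":0,"hand":0},
    {"tx":0,"ty":0,"tz":0,"wx":0,"wy":0,"wz":0,"hand":0},
  ],
)

```text
time_s: 13.8
position: [0.4061, 0.2078, 0.2324]
eef_rot: [0.002, -0.002, 1.0, 0.002]
force: [-0.8, 0.7, -1.7]
width: 0.0253
grasp_force: 60.0
```

```bash
python3 chk.py; python3 - <<'E'
from h import *
print(sense()['position'],sense()['eef_rot'])
s=snapshot('scene'); st=sense(); o,a,r=rod(st); print(proj(s,o+a*.155),spot_in('pusher_tip','scene')[:2])
save(s,'wd.png',(270,120,470,270),4)
E
```

```text
t 13.8 axis [1.     0.0038 0.0042] depth -0.071 tip lat/perp 0.0004 0.075 F along 0.2 [-0.8  0.7 -1.7] [ 0.01  0.17 -0.  ] grip 59.99875031411648 0.025347801725606786 [-0.85  0.1   0.3   1.99 -0.04  1.05  1.04]
[0.4060867  0.20782488 0.23242518] [ 0.0021015  -0.00192327  0.999994    0.00197233]
[351.34729456 218.90455376] [{'xy': [381.4, 194.5], 'p': 0.84}, {'xy': [229.9, 233.8], 'p': 0.17}]
```

View pics/wd.png

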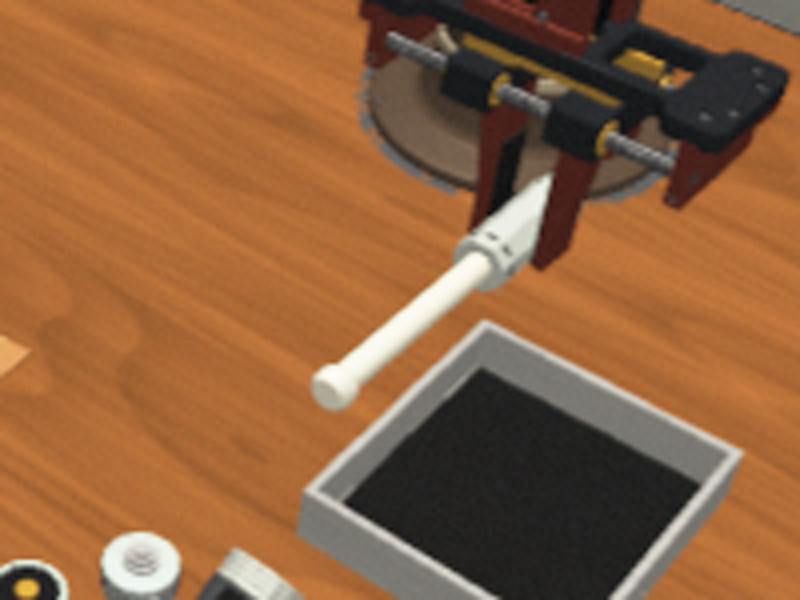

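The rod is out, held level, undamaged and about 3 mm slipped back in the grip (tip at (332,390) in the crop). I carry it back to its old place.

Emit:
jog_arm(
  deltas=[
    {"tx":-8.5,"ty":-38.5,"tz":0,"wx":0,"wy":0,"wz":0,"hand":0},
    {"tx":-8.5,"ty":-38.5,"tz":0,"wx":0,"wy":0,"wz":0,"hand":0},
    {"tx":-8.5,"ty":-38.5,"tz":0,"wx":0,"wy":0,"wz":0,"hand":0},
    {"tx":-8.5,"ty":-38.5,"tz":0,"wx":0,"wy":0,"wz":0,"hand":0},
    {"tx":-8.5,"ty":-38.5,"tz":0,"wx":0,"wy":0,"wz":0,"hand":0},
    {"tx":-8.5,"ty":-38.5,"tz":0,"wx":0,"wy":0,"wz":0,"hand":0},
    {"tx":-8.5,"ty":-38.5,"tz":0,"wx":0,"wy":0,"wz":0,"hand":0},
    {"tx":-8.5,"ty":-38.5,"tz":0,"wx":0,"wy":0,"wz":0,"hand":0},
    {"tx":-8.5,"ty":-38.5,"tz":0,"wx":0,"wy":0,"wz":0,"hand":0},
    {"tx":-8.5,"ty":-38.5,"tz":0,"wx":0,"wy":0,"wz":0,"hand":0},
    {"tx":-8.5,"ty":-38.5,"tz":0,"wx":0,"wy":0,"wz":0,"hand":0},
    {"tx":-8.5,"ty":-38.5,"tz":0,"wx":0,"wy":0,"wz":0,"hand":0},
    {"tx":0,"ty":0,"tz":30,"wx":0,"wy":0,"wz":0,"hand":0},
    {"tx":0,"ty":0,"tz":40,"wx":0,"wy":0,"wz":0,"hand":0},
    {"tx":0,"ty":0,"tz":40,"wx":0,"wy":0,"wz":0,"hand":0},
    {"tx":0,"ty":0,"tz":40,"wx":0,"wy":0,"wz":0,"hand":0},
    {"tx":0,"ty":0,"tz":30,"wx":0,"wy":0,"wz":0,"hand":0},
    {"tx":0,"ty":0,"tz":20,"wx":0,"wy":0,"wz":0,"hand":0},
    {"tx":0,"ty":0,"tz":0,"wx":0,"wy":0,"wz":0,"hand":0},
    {"tx":0,"ty":0,"tz":0,"wx":0,"wy":0,"wz":0,"hand":0},
  ],
)

```text
time_s: 15.57
position: [0.5107, -0.2549, 0.0296]
eef_rot: [-0.002, 0.0, 1.0, 0.001]
force: [0.3, 0.4, -1.2]
width: 0.0257
grasp_force: 60.0
```

```bash
python3 chk.py; python3 - <<'E'
from h import *
st=sense(); print(st['position'],st['eef_rot'])
for c in('scene','top'):
    s=snapshot(c); o,a,r=rod(st); print(c,proj(s,o+a*.155),proj(s,o+a*.04))
    if c=='scene': save(s,'place.png',(140,150,260,240),6)
E
```

```text
t 15.5667 axis [ 1.0e+00 -1.0e-04 -3.8e-03] depth 0.1218 tip lat/perp -0.463 -0.0494 F along 0.8 [ 0.3  0.4 -1.2] [ 0.05  0.05 -0.05] grip 59.9981523770839 0.025668191498385035 [ 0.    0.61  0.51  1.92 -0.43  0.73  2.34]
[ 0.51073885 -0.25493358  0.02955143] [-1.88540139e-03  6.81262461e-05  9.99997426e-01  1.26070652e-03]
scene [165.90252164 208.06580206] [202.57759057 186.01223978]
top [366.88077224 174.046355  ] [369.12632973 212.00137476]
```

View pics/place.png

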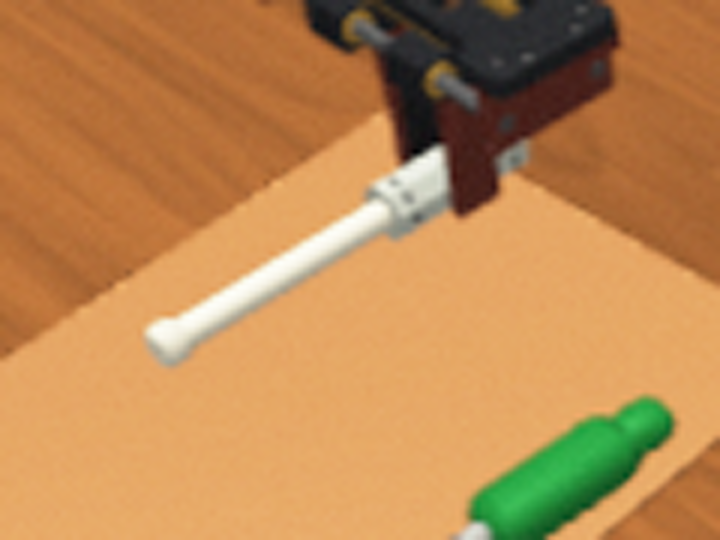

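The rod is level above the mat (tip at (168,345) in the crop) and well clear of the opener. I lower it onto the mat.

Emit:
jog_arm(
  deltas=[
    {"tx":0,"ty":0,"tz":8,"wx":0,"wy":0,"wz":0,"hand":0},
    {"tx":0,"ty":0,"tz":6,"wx":0,"wy":-0.2,"wz":0,"hand":0},
    {"tx":0,"ty":0,"tz":3,"wx":0,"wy":0,"wz":0,"hand":0},
    {"tx":0,"ty":0,"tz":1.5,"wx":0,"wy":0,"wz":0,"hand":0},
    {"tx":0,"ty":0,"tz":0.5,"wx":0,"wy":0,"wz":0,"hand":0},
    {"tx":0,"ty":0,"tz":0,"wx":0,"wy":0,"wz":0,"hand":0},
    {"tx":0,"ty":0,"tz":0,"wx":0,"wy":0,"wz":0,"hand":0},
  ],
)

```text
time_s: 16.25
position: [0.5115, -0.2538, 0.0122]
eef_rot: [0.002, -0.001, 1.0, 0.001]
force: [0.5, 0.1, -2.0]
width: 0.0252
grasp_force: 60.0
```

```bash
python3 -c "
from station import *
s=sense();print(s['position'],s['eef_rot'],s['force'],s['moment'])"
```

```text
[ 0.51149487 -0.25384704  0.01216721] [ 1.93136607e-03 -5.38855936e-04  9.99997636e-01  8.40764160e-04] [ 0.52757863  0.10066052 -1.95494167] [0.04928401 0.05628199 0.02841698]
```

Still 3–4 mm up and no contact. I lower in small steps.

Emit:
jog_arm(
  deltas=[
    {"tx":0,"ty":0,"tz":1.5,"wx":0,"wy":0,"wz":0,"hand":0},
    {"tx":0,"ty":0,"tz":1,"wx":0,"wy":0,"wz":0,"hand":0},
    {"tx":0,"ty":0,"tz":0.5,"wx":0,"wy":0,"wz":0,"hand":0},
    {"tx":0,"ty":0,"tz":0,"wx":0,"wy":0,"wz":0,"hand":0},
    {"tx":0,"ty":0,"tz":0,"wx":0,"wy":0,"wz":0,"hand":0},
  ],
)

```text
time_s: 16.67
position: [0.5114, -0.2538, 0.0089]
eef_rot: [0.002, -0.001, 1.0, 0.001]
force: [-0.0, -0.1, -1.9]
width: 0.0254
grasp_force: 60.0
```

```bash
python3 -c "
from station import *
s=sense();print(s['position'],s['eef_rot'],s['force'],s['moment'])"
```

```text
[ 0.51136055 -0.25379785  0.00891937] [ 1.74629054e-03 -5.29507591e-04  9.99997942e-01  8.87148404e-04] [-0.04261366 -0.11733365 -1.92484337] [0.06090978 0.00527626 0.03286906]
```

Emit:
jog_arm(
  deltas=[
    {"tx":0,"ty":0,"tz":0.5,"wx":0,"wy":0,"wz":0,"hand":0},
    {"tx":0,"ty":0,"tz":0.5,"wx":0,"wy":0,"wz":0,"hand":0},
    {"tx":0,"ty":0,"tz":0,"wx":0,"wy":0,"wz":0,"hand":0},
    {"tx":0,"ty":0,"tz":0,"wx":0,"wy":0,"wz":0,"hand":0},
  ],
)

```text
time_s: 17.0
position: [0.5115, -0.2538, 0.0083]
eef_rot: [0.002, -0.001, 1.0, 0.001]
force: [-0.7, 0.9, 4.3]
width: 0.0253
grasp_force: 60.0
```

```bash
python3 -c "
from station import *
s=sense();print(s['position'],s['eef_rot'],s['force'],s['moment'])"
```

```text
[ 0.51146108 -0.25383938  0.00826382] [ 1.90928717e-03 -5.07292523e-04  9.99997613e-01  9.33201850e-04] [-0.66589216  0.88171851  4.34665762] [0.24105623 0.36157909 0.01561316]
```

Contact: about 6 N carried by the mat. I relax the grip, open, and rise.

Emit:
jog_arm(
  deltas=[
    {"tx":0,"ty":0,"tz":0,"wx":0,"wy":0,"wz":0,"hand":0},
    {"tx":0,"ty":0,"tz":0,"wx":0,"wy":0,"wz":0,"hand":0},
    {"tx":0,"ty":0,"tz":0,"wx":0,"wy":0,"wz":0,"hand":35},
    {"tx":0,"ty":0,"tz":0,"wx":0,"wy":0,"wz":0,"hand":50},
    {"tx":0,"ty":0,"tz":0,"wx":0,"wy":0,"wz":0,"hand":65},
    {"tx":0,"ty":0,"tz":0,"wx":0,"wy":0,"wz":0,"hand":70},
    {"tx":0,"ty":0,"tz":0,"wx":0,"wy":0,"wz":0,"hand":70},
    {"tx":0,"ty":0,"tz":0,"wx":0,"wy":0,"wz":0,"hand":70},
    {"tx":0,"ty":0,"tz":-10,"wx":0,"wy":0,"wz":0,"hand":70},
    {"tx":0,"ty":0,"tz":-30,"wx":0,"wy":0,"wz":0,"hand":70},
    {"tx":0,"ty":0,"tz":-40,"wx":0,"wy":0,"wz":0,"hand":70},
    {"tx":0,"ty":0,"tz":-40,"wx":0,"wy":0,"wz":0,"hand":70},
    {"tx":20,"ty":0,"tz":-35,"wx":0,"wy":0,"wz":0,"hand":70},
    {"tx":20,"ty":0,"tz":-30,"wx":0,"wy":0,"wz":0,"hand":70},
    {"tx":0,"ty":0,"tz":0,"wx":0,"wy":0,"wz":0,"hand":70},
    {"tx":0,"ty":0,"tz":0,"wx":0,"wy":0,"wz":0,"hand":70},
  ],
  force=10,
)

```text
time_s: 18.33
position: [0.471, -0.2546, 0.1951]
eef_rot: [0.004, -0.0, 1.0, 0.001]
force: [1.0, 0.0, -0.4]
width: 0.0615
grasp_force: 0.0
```

```bash
python3 - <<'E'
from h import *
s=snapshot('scene'); save(s,'fin.png',(110,130,410,400),2.2)
print(spot_in('cell','scene')[:1],sense()['position'],sense()['force'])
E
```

```text
[{'xy': [269.6, 366.2], 'p': 0.88}] [ 0.47097755 -0.2535004   0.192521  ] [ 0.06304881  0.49335779 -0.46044479]
```

View pics/fin.png

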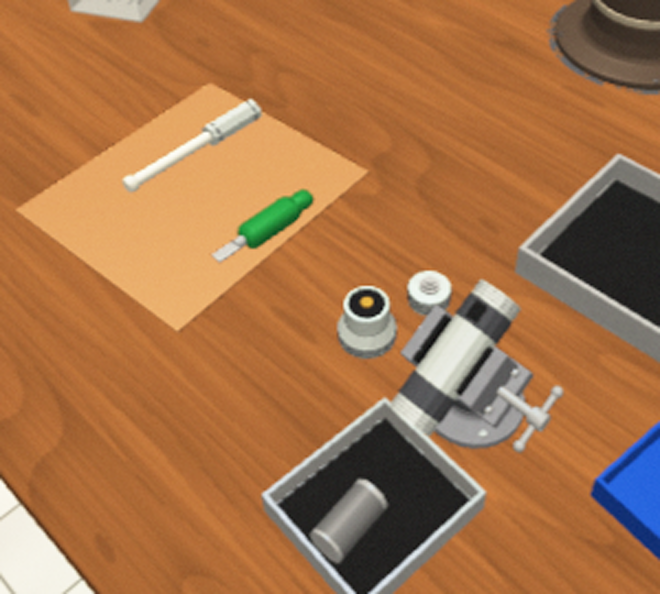

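The rod lies flat on the mat with its tip at (169,213), the same place as at the start. The cell is in the small grey tray at (270,366), and the opener, torch head and tail cap have not moved. The robot is clear of everything.

```bash
python3 -c "
from station import *
print(sign_off())"
```

```text
the job is handed in; nothing more can be done
None
```

The battery is out of the barrel and lying in the small grey tray, the push rod is back flat on the mat where it started, the torch head, tail cap and opener were left in place, and the job was handed in at about 18 s.

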